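# Refill the weld-bush magazine

## Robot

A 6-joint arm with a two-finger parallel gripper is mounted at the origin on the work surface. World frame = base frame: x ahead of the robot, y to its left, z up, the work surface at z = 0. Lengths are in mm, angles in rad, forces in N, time in s.
With the tool pointing down it reaches from about 350 to 975 mm from the base axis. Payload 7.1 kg.
Tool frame: the origin (TCP) lies midway between the tips of the shut fingers; the grasp point (between the pads) lies pinch_z behind it (pinch_z is the distance from the TCP to the grasp point, in mm); z points along the fingers, y is the line along which they close (so a half turn about z gives the same grasp; the last joint's range is limited). The gripper opens to 88 mm and grips with 3 to 60 N. Pads are 20 mm wide; open, the fingers measure 115 mm over their backs; the gripper's body (75 mm by 178 mm) begins 61 mm behind the grasp point.
Start: joints at [1.213, 0.423, 1.63, -0, 1.089, -0.019], TCP at [207.69, 589.465, 201.875] pointing down, gripper open.
Joint ranges: [-3, 3], [-0.9, 2.11], [0.09, 2.58], [-1.31, 4.45], [0.11, 2.69], [-2.54, 2.54]. Speed limits (rad/s): [2.39, 2.39, 3.01, 3.14, 3.14, 3.14].

## Interface

Orientations are given as a rotation vector (axis times angle).
In Python, from workcell import get_obs, get_image, close_job, pinch_z gives the robot as it stands.
- The arm moves only by the tool jog_arm, never from a script. Its argument "commands" is a list of rows, each a list of 3 entries, a list of its own where there are three numbers: the gripper command: -1 is shut, 1 is fully open, values between are in proportion, then the shift along the tool's x, y, z as a fraction of full scale, then the turn, a rotation vector about the tool's x, y, z as a fraction of full scale. In form: [[gripper, [tx, ty, tz], [rx, ry, rz]], ...]. A call has 1 to 10 rows; each row shifts and turns the commanded pose from where the row before left it, along the tool's axes as they then stand; what a row does not reach is not made up. Full scale, the value 1, is 0.1 m for a shift and 45 degrees for a turn. A row lasts 1/10 s, in which the tool goes at most 50 mm and 8.59 degrees, less where a joint would pass 70% of its speed; a pose out of reach is approached as far as the arm can. A call with a number of a shift or a turn outside -1 to 1 is refused whole. A call with a gripper value outside its range is refused whole. The fingers move at their own pace and stop on an object; the grip force is fixed at half the most. Time passes only in rows, so rows that do not move let the fingers close. It gives the time, the measured TCP pose, the force, the opening and the grip force at its end, in the units of the state.
- get_obs(): the state, without advancing time (a new reading comes with each control period).
- get_image(name): name is "scene" or "side" or "wrist"; returns a dict with "image" (480x640x3 uint8, blue, green, red), "z_map" (480x640 float32, mm along the optical axis (not along the pixel's ray), 0 where there is no reading), "intrinsics" (3x3 intrinsics, pixels), "k1" (the pictures are not rectified: a ray, as slopes to the right and down, at radius r is drawn at 1 + k1 r^2 times it, then the intrinsics apply), "eye" and "orientation" of the camera in the world; the wrist camera has in their place "mount" (4x4, takes a point from camera to tool coordinates, whose origin is the TCP and whose axes are the flange's). Camera axes: x right, y down, z forward; pixel columns grow to the right and rows downward; lengths in mm; the calibration is good to about 2 mm. A picture is of the moment at which its call begins: read the wrist's pose just before it.
- close_job(): hands the job in; it is judged then, once.
The state is a dict: "t": time; "qpos": joint angles; "qvel": joint speeds; "joint_torque": joint torques, N m; "ee_pos": TCP position; "orientation": TCP orientation; "ft_force": force on the tool from outside, world axes, zero at the start; "moment": the same for the moment, N m; "width": finger opening in mm; "grasp_force": force on a finger pad.
Only numpy, scipy, OpenCV 4.12 (cv2) and the standard library are available. Lean on these libraries where they do the work, as an engineer would, in place of code of your own. Each camera call takes 0.05 s, during which the arm holds its last target. There are 200 camera calls.

## Task

Refill the gravity tube magazine of the weld-bush feeder: load the two plain 44 mm bushes that stand on the bench into the tube, one after the other, so that they sit end to end on the bush already in it, the stack all the way down. Leave everything else on the bench where it is.

Things in the scene. Friction and masses are not known exactly. Their poses are not given: they have to be found in the camera images.
- magazine: Fixed feeder: an upright steel tube (octagonal, 51 mm across inside, 61 outside, a 20 mm wide full-height slot at -x and +x showing the stack, a dark flared collar on top) on a grey base plate 205 x 110 x 20 mm that reaches 60 mm to -x and 145 mm to +x of the tube's axis; an aluminium pusher block, top at 65 mm, stands on its +x end. Origin: on the tube's axis at bench height; z up, x to the block.
- mag_mouth (a point): Centre of the tube's open mouth, on its axis at the top of the collar, 205 mm above the bench. The collar is about 80 mm across outside; its mouth is about 70 mm wide at the top and narrows to the 51 mm bore 15 mm lower.
- mag_floor (a point): Centre of the tube's flat closed floor, 20 mm above the bench, 185 mm below the mouth; z up along the tube. The three bushes (210 mm) stand 25 mm proud of the mouth when all are in.
- bush_a: Aluminium weld bush standing on end on the bench: a plain cylinder 44 mm in diameter and 70 mm long with a small dark 14 mm bore, about 0.3 kg, alike either end up. Falls freely down the tube once released in its mouth. Origin: centre of its underside; z along its length, up.
- bush_b: A second bush, the same as bush_a, standing elsewhere on the bench. Origin: centre of its underside; z along its length, up.
- bush_c: A third bush of the same kind, already standing on the tube's floor inside the magazine. Origin: centre of its underside; z up.
- wide_boss: Bystander: aluminium boss standing on the bench among the bushes, 64 mm in diameter and 45 mm high with a dark 24 mm bore; too wide for the tube. Origin: centre of its underside.
- square_offcut: Bystander: offcut of dark square steel tube 50 x 50 mm standing on end, 90 mm high, among the bushes. Origin: centre of its underside, sides along x and y.
- hammer: Bystander: hammer lying on the bench along its x, 280 mm long, to the left of the bushes. Origin: under its middle.
- brush: Bystander: brush lying at the back of the bench along its x, 240 mm long. Origin: under its middle.
- spray_can: Bystander: grey upright can, 66 mm in diameter and 170 mm high, at the back of the bench. Origin: centre of its underside.
- angle_offcut: Bystander: offcut of steel angle 140 mm long along its x, 50 mm wide and 50 mm high, lying to the right of the magazine. Origin: centre of its underside.
- bar_clamp: Bystander: bar clamp lying flat at the right, near the robot, about 220 x 110 mm, 24 mm high. Origin: under the middle of its bar; x along the bar.
Mind the look-alikes: they are no part of the job. Leave any yellow look-alike of the bush_a alone.

How it is judged:
By the outcome, as a careful person would: the job done as asked, in the order asked, and still so for the second after the job is handed in, with the robot touching nothing.
It also fails if it takes over 64 s, if anything falls off the work surface, if the arm or the gripper's body presses on something with over 40 N, if the wrist force passes 120 N, or if a joint passes its speed limit or range.

## Working session

There is one attempt and no reset: what is moved stays moved. The work goes in short steps, Python scripts to look and compute and a tool call to move; the robot and the scene stay as the last step left them, time stands still between calls to the robot, and variables do not carry over. Pictures are saved under pics/ and viewed, at most 10 in all, crops included, and the job is handed in when it is done.

Besides the shell and the picture viewer there is one more tool, called after ">>>" as name([rows], argument=value, ...), one row to a line, values as JSON. jog_arm: Moves the arm, as the interface text tells. Its arguments: {"type":"object","properties":{"commands":{"type":"array","items":{"type":"array"}}},"required":["commands"]}

```bash
mkdir -p pics
cat > h.py <<'E'
import numpy as np,cv2
from workcell import get_obs,get_image,close_job,pinch_z
from scipy.spatial.transform import Rotation as R
def rot(o):
    o=np.array(o,float)
    if o.shape==(3,3): return o
    return R.from_rotvec(o).as_matrix() if o.size==3 else R.from_quat(o.ravel()).as_matrix()
def cloud(name):
    o=get_obs(); d=get_image(name); K=np.array(d["intrinsics"]); k=d["k1"]
    v,u=np.mgrid[0:480,0:640].astype(float)
    x=(u-K[0,2])/K[0,0]; y=(v-K[1,2])/K[1,1]; a,b=x.copy(),y.copy()
    for _ in range(8):
        s=1+k*(a*a+b*b); a,b=x/s,y/s
    z=d["z_map"]; P=np.stack([a*z,b*z,z],-1)
    if "mount" in d:
        M=np.array(d["mount"]); P=P@M[:3,:3].T+M[:3,3]; Rt=rot(o["orientation"]); P=P@Rt.T+np.array(o["ee_pos"])
    else: P=P@rot(d["orientation"]).T+np.array(d["eye"])
    P[z<=0]=np.nan
    return d,P,o
E
python3 - <<'E'
from h import *
for n in("scene","side"):
    d,P,o=cloud(n); cv2.imwrite(f"pics/{n}0.png",d["image"]); np.save(n+".npy",P); print(n,d["eye"],d["orientation"],d["intrinsics"],d["k1"])
print(o,pinch_z)
E
```

```text
scene [1228.21265024 -427.37339127 1370.48091777] [-2.29305802 -1.2550137   0.39143191] [[585.36706731   0.         323.57855098]
 [  0.         585.36706731 241.24066419]
 [  0.           0.           1.        ]] -0.00020177807366461283
side [ 441.85296012 -983.4548204   978.83794077] [-2.25434751  0.13281261 -0.05485708] [[516.6545085    0.         316.15797416]
 [  0.         516.6545085  243.33804324]
 [  0.           0.           1.        ]] -0.08691537777833626
{'t': 0.05, 'qpos': array([ 1.21300566e+00,  4.23794553e-01,  1.63065133e+00,  1.81690108e-05,
        1.08856335e+00, -1.90015237e-02]), 'qvel': array([ 6.27620036e-05, -2.05833452e-03,  2.62308191e-04,  8.61915514e-04,
        2.30689977e-04, -1.16239303e-03]), 'joint_torque': array([-7.25716145e-04, -5.46083522e+01, -2.74613518e+01,  6.46445132e-02,
        1.86346646e-02, -2.44269006e-05]), 'ee_pos': array([207.49476415, 588.96826565, 201.14579286]), 'orientation': array([-5.29592887e-01, -3.09634702e+00,  2.18086249e-03]), 'ft_force': array([0.54797649, 0.39659956, 0.59432423]), 'moment': array([-0.02504355, -0.02691819,  0.004565  ]), 'grasp_force': 0.0, 'width': 87.92309550852104} 18.700000000000003
```

View pics/scene0.png

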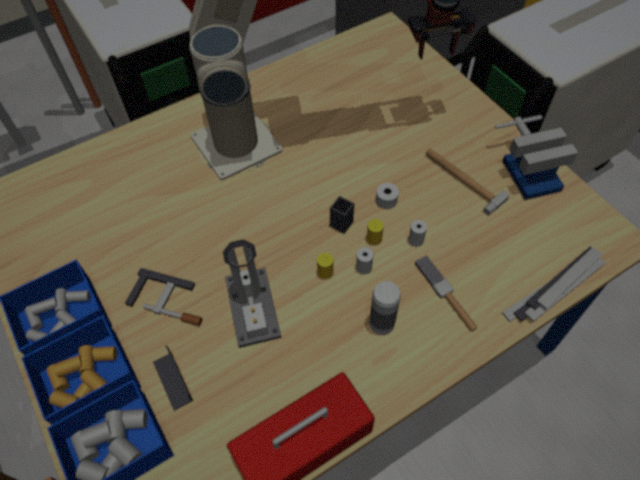

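View pics/side0.png

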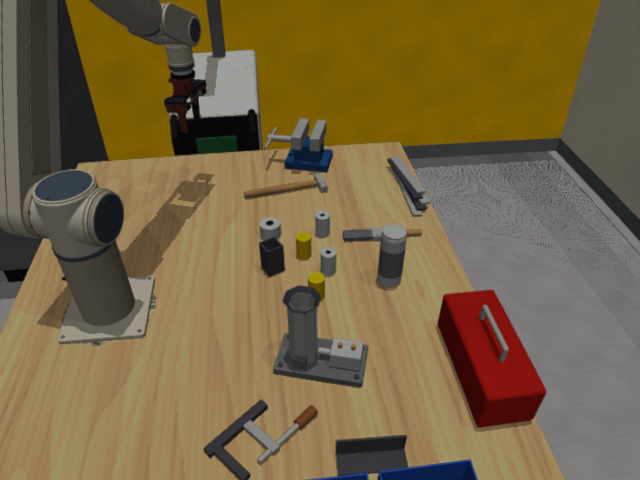

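Run:
```python
from h import *
P=np.load("scene.npy");S=np.load("side.npy")
def fit(C,r):
    from scipy.optimize import least_squares
    return least_squares(lambda p:np.hypot(C[:,0]-p[0],C[:,1]-p[1])-r,C.mean(0)[:2]+[0,0],loss='soft_l1').x
objs={"bush1":(417,228),"bush2":(365,255),"boss":(387,190),"sq":(342,207),"y1":(375,228),"y2":(325,260),"can":(385,290)}
for n,(u,v) in objs.items():
    c=np.nanmedian(P[v-4:v+5,u-4:u+5].reshape(-1,3),0)
    for nm,Q in(("scene",P),("side",S)):
        A=Q.reshape(-1,3);m=(np.hypot(A[:,0]-c[0],A[:,1]-c[1])<45)&(A[:,2]>15)
        A=A[m]; zt=np.percentile(A[:,2],95); T=A[A[:,2]>zt-4]
        print(n,nm,c.round(),"top",zt.round(1),"topmid",((T.min(0)+T.max(0))/2).round(1),"ext",np.ptp(T,axis=0).round(),len(T))
# collar
for nm,Q in(("scene",P),("side",S)):
    A=Q.reshape(-1,3);A=A[np.isfinite(A[:,0])]
    m=(A[:,2]>197)&(A[:,2]<212)&(A[:,0]>350)&(A[:,0]<900)&(A[:,1]<100)&(A[:,1]>-500);T=A[m]
    print("collar",nm,len(T),T.min(0).round(),T.max(0).round(),((T.min(0)+T.max(0))/2).round(1))
    c=(T.min(0)+T.max(0))/2
    m=(A[:,2]>14)&(A[:,2]<24)&(np.hypot(A[:,0]-c[0],A[:,1]-c[1])<170)
    print(" base",cv2.minAreaRect(A[m][:,:2].astype(np.float32)))
im=cv2.imread("pics/scene0.png")[165:285,300:460]
cv2.imwrite("pics/crop.png",cv2.resize(im,None,fx=5,fy=5,interpolation=cv2.INTER_CUBIC))
```

```text
bush1 scene [600. 246.  70.] top 74.7 topmid [600.9 250.3  74.4] ext [42. 44.  7.] 73
bush1 side [600. 246.  70.] top 70.7 topmid [598.5 249.   70.1] ext [40. 46.  7.] 91
bush2 scene [595.  79.  71.] top 73.5 topmid [594.8  79.9  74. ] ext [43. 44.  9.] 116
bush2 side [595.  79.  71.] top 71.6 topmid [592.6  75.6  70.8] ext [43. 49.  6.] 109
boss scene [438. 266.  46.] top 50.0 topmid [443.3 261.9  50.7] ext [58. 61.  9.] 131
boss side [438. 266.  46.] top 47.4 topmid [440.5 260.1  46.5] ext [60. 64.  6.] 145
sq scene [422. 122.  54.] top 91.8 topmid [436.2 110.8  92.5] ext [56. 62.  9.] 81
sq side [422. 122.  54.] top 89.3 topmid [435.4 107.3  88.8] ext [57. 59.  7.] 92
y1 scene [540. 151.  69.] top 73.2 topmid [534.  155.4  72.8] ext [43. 42.  7.] 104
y1 side [540. 151.  69.] top 71.1 topmid [530.9 154.6  71.1] ext [41. 44.  8.] 100
y2 scene [552. -16.  70.] top 74.2 topmid [550.7 -16.1  73.6] ext [43. 42.  7.] 111
y2 side [552. -16.  70.] top 72.0 topmid [547.4 -17.8  71. ] ext [41. 44.  6.] 116
can scene [748.  25. 171.] top 173.2 topmid [756.   23.2 173.1] ext [59. 59.  8.] 335
can side [748.  25. 171.] top 170.2 topmid [752.6  22.3 169.8] ext [57. 64.  7.] 266
collar scene 328 [ 456. -260.  197.] [ 536. -178.  211.] [ 495.9 -218.7  204. ]
 base ((517.3787841796875, -282.1427917480469), (229.29315185546875, 211.7860565185547), 67.91865539550781)
collar side 315 [ 455. -261.  197.] [ 534. -179.  209.] [ 494.7 -220.3  203. ]
 base ((514.05615234375, -282.67218017578125), (232.23194885253906, 210.42529296875), 67.4999771118164)
```

View pics/crop.png

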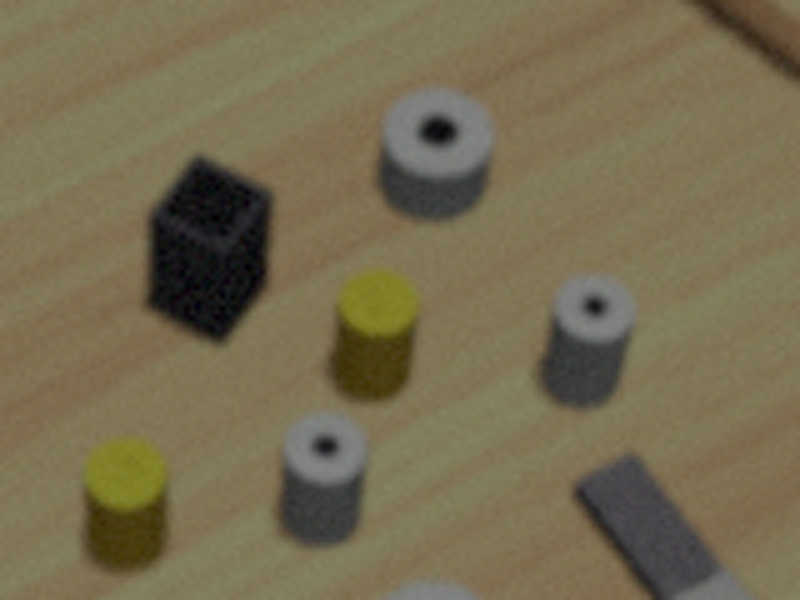

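The two plain bushes with a small dark bore are at scene (418,233) and (365,261). The yellow cylinders at (375,231) and (325,264) are look-alikes because of their colour and missing bore. The object at (387,194) is the wide boss, and the dark one at (342,214) is the square offcut. The crop confirms this. I'll turn the tool first, then go above bush_a.

>>> jog_arm([
  [1,[0,0,0],[0,0,0.19]],
  [1,[0,0,0],[0,0,0.19]],
  [1,[0,0,0],[0,0,0.19]],
  [1,[0,0,0],[0,0,0.19]],
  [1,[0,0,0],[0,0,0.19]],
  [1,[0,0,0],[0,0,0.19]],
  [1,[0,0,0],[0,0,0.19]],
  [1,[0,0,0],[0,0,0.19]],
  [1,[0,0,0],[0,0,0.05]],
  [1,[0,0,0],[0,0,0]],
])

```text
t: 1.1
ee_pos: [207.6, 589.2, 201.5]
orientation: [2.223, 2.22, -0.001]
ft_force: [0.1, -0.8, -0.4]
width: 87.8
grasp_force: 0.0
```

>>> jog_arm([
  [1,[-0.34,0.36,0],[0,0,0]],
  [1,[-0.34,0.36,0],[0,0,0]],
  [1,[-0.34,0.36,0],[0,0,0]],
  [1,[-0.34,0.36,0],[0,0,0]],
  [1,[-0.34,0.36,0],[0,0,0]],
  [1,[-0.34,0.36,0],[0,0,0]],
  [1,[-0.34,0.36,0],[0,0,0]],
  [1,[-0.34,0.36,0],[0,0,0]],
  [1,[-0.34,0.36,0],[0,0,0]],
  [1,[-0.34,0.36,0],[0,0,0]],
])

```text
t: 2.1
ee_pos: [568.5, 247.4, 201.8]
orientation: [-2.221, -2.222, 0.0]
ft_force: [0.0, -0.5, 0.7]
width: 87.6
grasp_force: 0.0
```

```bash
cat > look.py <<'E'
from h import *
import sys
cx,cy,zt,rad,n=map(float,sys.argv[1:6])
d,P,o=cloud("wrist"); cv2.imwrite(f"pics/w{int(n)}.png",d["image"])
Rt=rot(o["orientation"]);p=np.array(o["ee_pos"])
print("t",o["t"],"tcp",p.round(1),"R",Rt.round(3).tolist(),"w",o["width"],"f",o["ft_force"].round(1))
A=P.reshape(-1,3);m=(np.hypot(A[:,0]-cx,A[:,1]-cy)<rad)&(abs(A[:,2]-zt)<6);T=A[m]
if len(T)>20:
    c,r=cv2.minEnclosingCircle(T[:,:2].astype(np.float32))
    mid=(np.percentile(T[:,:2],1,axis=0)+np.percentile(T[:,:2],99,axis=0))/2
    print(len(T),"circ",np.round(c,1),round(r,1),"mid",mid.round(1),"z",np.median(T[:,2]).round(1))
    print("shift tool mm to mid:",(Rt.T@(np.r_[mid,p[2]]-p)).round(1))
E
python3 look.py 600 249.5 70 40 1
```

```text
t 2.1 tcp [568.5 247.4 201.8] R [[-0.0, 1.0, -0.0], [1.0, 0.0, 0.0], [0.0, -0.0, -1.0]] w 87.63167028728827 f [ 0.  -0.5  0.7]
1587 circ [596.9 252.2] 21.9 mid [596.8 252.6] z 70.6
shift tool mm to mid: [ 5.2 28.3 -0. ]
```

>>> jog_arm([
  [1,[0.05,0.285,0],[0,0,0]],
  [1,[0,0,0.4],[0,0,0]],
  [1,[0,0,0.4],[0,0,0]],
  [1,[0,0,0.4],[0,0,0]],
  [1,[0,0,0.3],[0,0,0]],
  [1,[0,0,0.15],[0,0,0]],
  [1,[0,0,0],[0,0,0]],
  [1,[0,0,0],[0,0,0]],
])

```text
t: 2.95
ee_pos: [596.5, 254.5, 37.8]
orientation: [2.222, 2.221, 0.002]
ft_force: [0.1, 0.3, 0.6]
width: 88.2
grasp_force: 0.0
```

>>> jog_arm([
  [-1,[0,0,0],[0,0,0]],
  [-1,[0,0,0],[0,0,0]],
  [-1,[0,0,0],[0,0,0]],
  [-1,[0,0,0],[0,0,0]],
  [-1,[0,0,0],[0,0,0]],
  [-1,[0,0,0],[0,0,0]],
  [-1,[0,0,0],[0,0,0]],
  [-1,[0,0,0],[0,0,0]],
])

```text
t: 3.75
ee_pos: [596.0, 254.1, 37.0]
orientation: [2.222, 2.22, 0.0]
ft_force: [0.1, -0.3, 2.5]
width: 43.3
grasp_force: 30.0
```

>>> jog_arm([
  [-1,[0,0,-0.2],[0,0,0]],
  [-1,[0,0,-0.4],[0,0,0]],
  [-1,[0,0,-0.4],[0,0,0]],
  [-1,[0,0,-0.4],[0,0,0]],
  [-1,[0,0,-0.4],[0,0,0]],
  [-1,[0,0,-0.4],[0,0,0]],
  [-1,[0,0,-0.3],[0,0,0]],
  [-1,[0,0,0],[0,0,0]],
])

```text
t: 4.55
ee_pos: [597.8, 254.9, 291.5]
orientation: [2.221, 2.218, 0.011]
ft_force: [-0.4, 0.2, -2.8]
width: 43.6
grasp_force: 30.0
```

>>> jog_arm([
  [-1,[-0.4,-0.1,0],[0,0,0]],
  [-1,[-0.4,-0.1,0],[0,0,0]],
  [-1,[-0.4,-0.1,0],[0,0,0]],
  [-1,[-0.4,-0.1,0],[0,0,0]],
  [-1,[-0.4,-0.1,0],[0,0,0]],
  [-1,[-0.4,-0.1,0],[0,0,0]],
  [-1,[-0.4,-0.1,0],[0,0,0]],
  [-1,[-0.4,-0.1,0],[0,0,0]],
  [-1,[-0.4,-0.1,0],[0,0,0]],
  [-1,[0,0,0],[0,0,0]],
])

```text
t: 5.55
ee_pos: [503.0, -109.5, 284.6]
orientation: [-2.226, -2.214, 0.005]
ft_force: [1.0, 1.2, -3.5]
width: 43.2
grasp_force: 30.0
```

```bash
python3 look.py 495 -219.5 203 60 2
```

```text
t 5.55 tcp [ 503.  -109.5  284.6] R [[0.005, 1.0, -0.004], [1.0, -0.005, -0.001], [-0.001, -0.004, -1.0]] w 43.21399660030608 f [ 1.   1.2 -3.5]
439 circ [ 493.7 -217.7] 41.2 mid [ 495.5 -223.3] z 202.9
shift tool mm to mid: [-1.139e+02 -6.900e+00  1.000e-01]
```

View pics/w2.png

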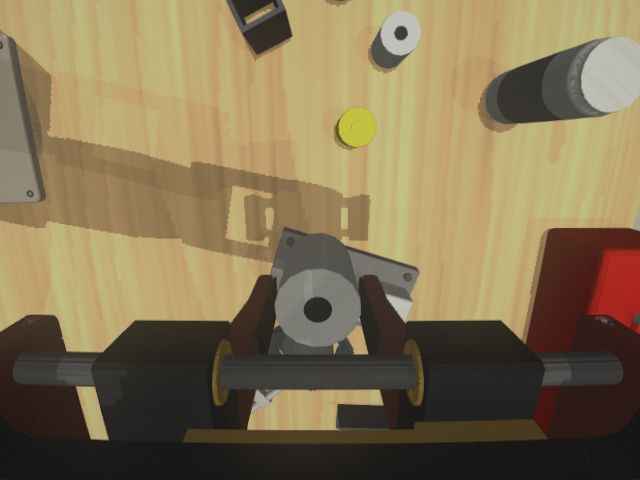

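Seen by the wrist camera, the bush is held near (318,300), hiding the collar at about (315,340). I'll go above the mouth and compare bush and collar in the fixed cameras.

>>> jog_arm([
  [-1,[-0.35,-0.02,0],[0,0,0]],
  [-1,[-0.35,-0.03,0],[0,0,0]],
  [-1,[-0.35,-0.02,0],[0,0,0]],
  [-1,[0,0,0],[0,0,0]],
  [-1,[0,0,0],[0,0,0]],
  [-1,[0,0,0],[0,0,0]],
])

```text
t: 6.2
ee_pos: [498.1, -209.4, 285.9]
orientation: [-2.22, -2.22, 0.0]
ft_force: [-0.5, -0.2, -3.4]
width: 43.2
grasp_force: 30.0
```

```bash
cat > rel.py <<'E'
from h import *
from scipy.optimize import least_squares
o=get_obs();p=np.array(o["ee_pos"]);zb=p[2]-37
print("t",o["t"],"tcp",p.round(1),rot(o["orientation"]).round(3).tolist())
ims=[]
for n in("scene","side"):
    d,P,_=cloud(n); ims.append(d["image"])
    A=P.reshape(-1,3); A=A[np.isfinite(A[:,0])]
    near=np.hypot(A[:,0]-495,A[:,1]+219)<60
    B=A[near&(A[:,2]>zb+4)&(A[:,2]<zb+29)&(np.hypot(A[:,0]-p[0],A[:,1]-p[1])<32)]
    f=lambda C,r:least_squares(lambda q:np.hypot(C[:,0]-q[0],C[:,1]-q[1])-r,p[:2],loss='soft_l1',f_scale=1.)
    T=np.load(n+".npy").reshape(-1,3);T=T[np.isfinite(T[:,0])]
    T=T[(np.hypot(T[:,0]-495,T[:,1]+219)<60)]
    W=T[(T[:,2]>100)&(T[:,2]<180)] # tube outer wall
    C=T[(T[:,2]>198)&(T[:,2]<211)]
    from numpy import percentile as pc
    print(n,len(B),"bush",f(B,22).x.round(1),"resid",np.abs(f(B,22).fun).mean().round(1),
     "collar mid",((pc(C,1,axis=0)+pc(C,99,axis=0))/2)[:2].round(1),"minEnc",np.round(cv2.minEnclosingCircle(C[:,:2].astype(np.float32)),1) if 0 else cv2.minEnclosingCircle(C[:,:2].astype(np.float32)),"tube",f(W,31.5).x.round(1),len(W))
a,b=ims
c=np.hstack([cv2.resize(a[180:360,170:320],None,fx=2.6,fy=2.6),cv2.resize(b[210:390,230:380],None,fx=2.6,fy=2.6)])
import sys; cv2.imwrite(f"pics/rel{sys.argv[1]}.png",c)
E
python3 rel.py 1
```

```text
t 6.2 tcp [ 498.1 -209.4  285.9] [[0.0, 1.0, -0.002], [1.0, -0.0, 0.001], [0.001, -0.002, -1.0]]
scene 122 bush [ 500.2 -211.6] resid 0.8 collar mid [ 496.2 -219.2] minEnc ((497.32965087890625, -219.20936584472656), 41.805747985839844) tube [ 497.  -219.2] 421
side 198 bush [ 499.9 -212.3] resid 0.9 collar mid [ 494.5 -220.3] minEnc ((494.00250244140625, -219.94482421875), 41.399723052978516) tube [ 494.7 -220.5] 977
```

View pics/rel1.png

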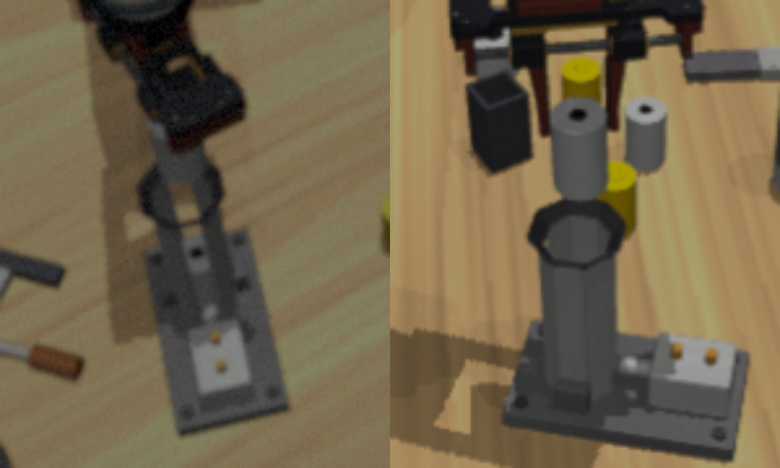

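The bush hangs above the collar (side crop at (577,150) over (577,235)) and has to go about 8 mm to -y and 3.5 mm to -x.

>>> jog_arm([
  [-1,[-0.08,-0.035,0],[0,0,0]],
  [-1,[0,0,0.2],[0,0,0]],
  [-1,[0,0,0.2],[0,0,0]],
  [-1,[0,0,0],[0,0,0]],
  [-1,[0,0,0],[0,0,0]],
  [-1,[0,0,0],[0,0,0]],
])

```text
t: 6.9
ee_pos: [495.5, -219.2, 248.0]
orientation: [2.221, 2.219, 0.001]
ft_force: [-0.5, -0.7, -2.3]
width: 43.2
grasp_force: 30.0
```

```bash
python3 rel.py 2
```

```text
t 6.9 tcp [ 495.5 -219.2  248. ] [[0.001, 1.0, 0.002], [1.0, -0.001, -0.001], [-0.001, 0.002, -1.0]]
scene 103 bush [ 497.4 -221.6] resid 1.0 collar mid [ 496.2 -219.2] minEnc ((497.32965087890625, -219.20936584472656), 41.805747985839844) tube [ 497.  -219.2] 421
side 186 bush [ 497.1 -222.2] resid 0.8 collar mid [ 494.5 -220.3] minEnc ((494.00250244140625, -219.94482421875), 41.399723052978516) tube [ 494.7 -220.5] 977
```

>>> jog_arm([
  [-1,[0.02,-0.012,0],[0,0,0]],
  [-1,[0,0,0.1],[0,0,0]],
  [-1,[0,0,0.08],[0,0,0]],
  [-1,[0,0,0.06],[0,0,0]],
  [-1,[0,0,0.05],[0,0,0]],
  [-1,[0,0,0.04],[0,0,0]],
  [-1,[0,0,0],[0,0,0]],
  [-1,[0,0,0],[0,0,0]],
])

```text
t: 7.8
ee_pos: [493.7, -216.9, 213.9]
orientation: [-2.223, -2.22, 0.0]
ft_force: [-0.5, -0.0, -2.6]
width: 43.1
grasp_force: 30.0
```

>>> jog_arm([
  [0.3,[0,0,0],[0,0,0]],
  [0.3,[0,0,0],[0,0,0]],
  [0.3,[0,0,0],[0,0,0]],
  [0.3,[0,0,0],[0,0,0]],
  [0.3,[0,0,-0.1],[0,0,0]],
  [1,[0,0,-0.3],[0,0,0]],
  [1,[0,0,-0.3],[0,0,0]],
  [1,[0,0,0],[0,0,0]],
])

```text
t: 8.6
ee_pos: [496.0, -217.9, 288.8]
orientation: [2.217, 2.215, 0.004]
ft_force: [-0.3, -0.1, 0.1]
width: 77.7
grasp_force: 0.0
```

>>> jog_arm([
  [1,[0.4,0.11,0],[0,0,0]],
  [1,[0.4,0.11,0],[0,0,0]],
  [1,[0.4,0.11,0],[0,0,0]],
  [1,[0.4,0.11,0],[0,0,0]],
  [1,[0.4,0.11,0],[0,0,0]],
  [1,[0.4,0.11,0],[0,0,0]],
  [1,[0.2,0.11,0],[0,0,0]],
  [1,[0,0.0,0],[0,0,0]],
  [1,[0,0,0],[0,0,0]],
])

```text
t: 9.5
ee_pos: [570.4, 43.1, 283.4]
orientation: [-2.221, -2.221, 0.002]
ft_force: [0.2, -0.1, 0.8]
width: 87.8
grasp_force: 0.0
```

```bash
python3 look.py 594 78 70 40 3
python3 - <<'E'
from h import *
for n in("scene","side"):
    d,P,_=cloud(n);cv2.imwrite(f"pics/{n}3.png",d["image"])
    A=P.reshape(-1,3);m=(np.hypot(A[:,0]-495,A[:,1]+219.5)<20)&(A[:,2]>60);print(n,np.histogram(A[m][:,2],[60,85,105,140,150,155,160,165,170,190,205,230])[0])
a=cv2.imread("pics/scene3.png");b=cv2.imread("pics/side3.png")
cv2.imwrite("pics/c3.png",np.hstack([cv2.resize(a[220:350,190:310],None,fx=3.3,fy=3.3),cv2.resize(b[270:400,250:370],None,fx=3.3,fy=3.3)]))
E
```

```text
t 9.5 tcp [570.4  43.1 283.4] R [[-0.0, 1.0, -0.001], [1.0, 0.0, -0.0], [-0.0, -0.001, -1.0]] w 87.83018077042439 f [ 0.2 -0.1  0.8]
1096 circ [591.   80.3] 21.8 mid [590.7  80.5] z 70.6
shift tool mm to mid: [37.5 20.3 -0. ]
scene [ 3  1  1  0  0 54 63  8  0  0  0]
side [ 0  0  0  0  0 39 12  0  0  0  0]
```

View pics/c3.png

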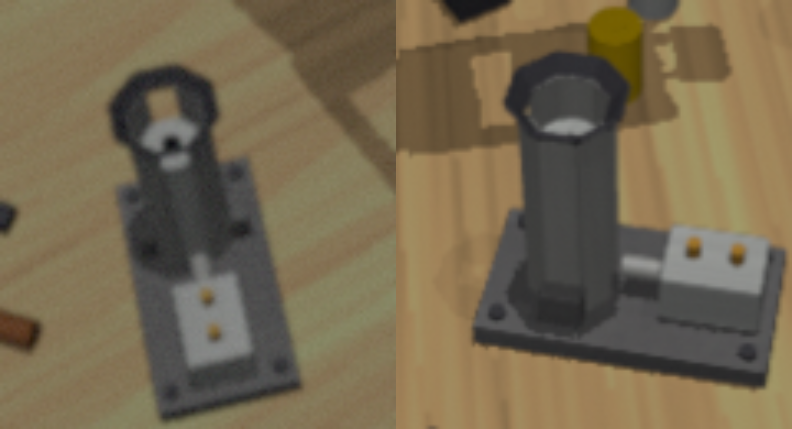

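The bore shows the bush top at about z 160 (scene crop (170,140)), so the first bush is fully down. Next is bush_b.

>>> jog_arm([
  [1,[0.365,0.205,0],[0,0,0]],
  [1,[0,0,0.4],[0,0,0]],
  [1,[0,0,0.4],[0,0,0]],
  [1,[0,0,0.4],[0,0,0]],
  [1,[0,0,0.4],[0,0,0]],
  [1,[0,0,0.4],[0,0,0]],
  [1,[0,0,0.3],[0,0,0]],
  [1,[0,0,0.14],[0,0,0]],
  [1,[0,0,0],[0,0,0]],
  [1,[0,0,0],[0,0,0]],
])

```text
t: 10.65
ee_pos: [592.3, 79.1, 41.0]
orientation: [2.223, 2.219, 0.002]
ft_force: [0.5, 0.0, -0.4]
width: 88.0
grasp_force: 0.0
```

>>> jog_arm([
  [-1,[0,0,0],[0,0,0]],
  [-1,[0,0,0],[0,0,0]],
  [-1,[0,0,0],[0,0,0]],
  [-1,[0,0,0],[0,0,0]],
  [-1,[0,0,0],[0,0,0]],
  [-1,[0,0,0],[0,0,0]],
  [-1,[0,0,0],[0,0,0]],
  [-1,[0,0,0],[0,0,0]],
])

```text
t: 11.45
ee_pos: [591.4, 79.6, 39.9]
orientation: [-2.223, -2.22, 0.0]
ft_force: [-0.4, -0.4, 2.2]
width: 43.0
grasp_force: 30.0
```

>>> jog_arm([
  [-1,[0,0,-0.2],[0,0,0]],
  [-1,[0,0,-0.4],[0,0,0]],
  [-1,[0,0,-0.4],[0,0,0]],
  [-1,[0,0,-0.4],[0,0,0]],
  [-1,[0,0,-0.4],[0,0,0]],
  [-1,[0,0,-0.4],[0,0,0]],
  [-1,[0,0,-0.3],[0,0,0]],
  [-1,[0,0,0],[0,0,0]],
])

```text
t: 12.25
ee_pos: [593.6, 79.8, 294.1]
orientation: [2.219, 2.217, 0.009]
ft_force: [0.7, 0.4, -3.0]
width: 43.1
grasp_force: 30.0
```

>>> jog_arm([
  [-1,[-0.4,-0.12,0],[0,0,0]],
  [-1,[-0.4,-0.12,0],[0,0,0]],
  [-1,[-0.4,-0.12,0],[0,0,0]],
  [-1,[-0.4,-0.12,0],[0,0,0]],
  [-1,[-0.4,-0.12,0],[0,0,0]],
  [-1,[-0.4,-0.12,0],[0,0,0]],
  [-1,[-0.4,-0.12,0],[0,0,0]],
  [-1,[-0.18,-0.12,0],[0,0,0]],
  [-1,[0,0,0],[0,0,0]],
  [-1,[0,0,0],[0,0,0]],
])

```text
t: 13.25
ee_pos: [494.1, -218.1, 287.9]
orientation: [-2.222, -2.217, 0.001]
ft_force: [0.2, -0.4, -3.1]
width: 43.2
grasp_force: 30.0
```

```bash
sed -i 's/p\[2\]-37/p[2]-40/' rel.py; python3 rel.py 4
```

```text
t 13.25 tcp [ 494.1 -218.1  287.9] [[0.002, 1.0, -0.003], [1.0, -0.002, 0.002], [0.002, -0.003, -1.0]]
scene 108 bush [ 495.4 -213.3] resid 1.0 collar mid [ 496.2 -219.2] minEnc ((497.32965087890625, -219.20936584472656), 41.805747985839844) tube [ 497.  -219.2] 421
side 178 bush [ 495.5 -213.5] resid 0.9 collar mid [ 494.5 -220.3] minEnc ((494.00250244140625, -219.94482421875), 41.399723052978516) tube [ 494.7 -220.5] 977
```

>>> jog_arm([
  [-1,[-0.06,0,0],[0,0,0]],
  [-1,[0,0,0.18],[0,0,0]],
  [-1,[0,0,0.18],[0,0,0]],
  [-1,[0,0,0],[0,0,0]],
  [-1,[0,0,0],[0,0,0]],
  [-1,[0,0,0],[0,0,0]],
])

```text
t: 13.95
ee_pos: [495.9, -224.4, 254.9]
orientation: [2.221, 2.22, 0.001]
ft_force: [-0.4, -0.7, -2.3]
width: 43.1
grasp_force: 30.0
```

```bash
python3 rel.py 5
```

```text
t 13.95 tcp [ 495.9 -224.4  254.9] [[0.001, 1.0, 0.001], [1.0, -0.001, -0.001], [-0.001, 0.001, -1.0]]
scene 106 bush [ 497.3 -220. ] resid 1.0 collar mid [ 496.2 -219.2] minEnc ((497.32965087890625, -219.20936584472656), 41.805747985839844) tube [ 497.  -219.2] 421
side 170 bush [ 496.9 -220.5] resid 0.7 collar mid [ 494.5 -220.3] minEnc ((494.00250244140625, -219.94482421875), 41.399723052978516) tube [ 494.7 -220.5] 977
```

View pics/rel5.png

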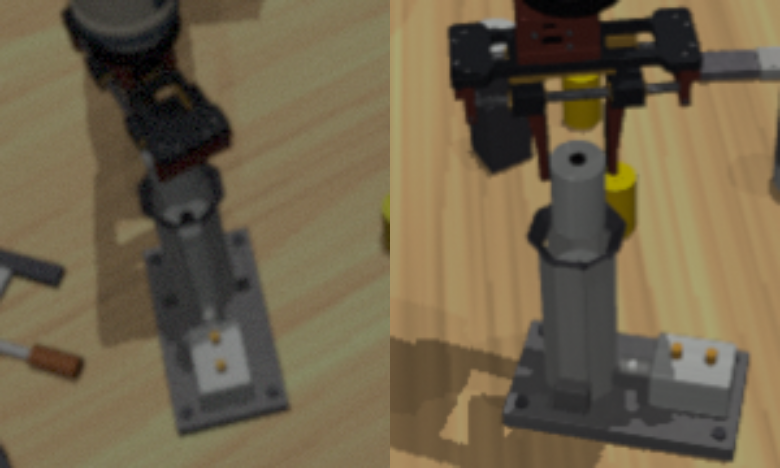

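The bush is lined up over the collar (side crop bush (577,190), collar (577,235)). I'll lower it.

>>> jog_arm([
  [-1,[0.003,-0.012,0],[0,0,0]],
  [-1,[0,0,0.1],[0,0,0]],
  [-1,[0,0,0.1],[0,0,0]],
  [-1,[0,0,0.07],[0,0,0]],
  [-1,[0,0,0.06],[0,0,0]],
  [-1,[0,0,0.04],[0,0,0]],
  [-1,[0,0,0],[0,0,0]],
  [-1,[0,0,0],[0,0,0]],
])

```text
t: 14.85
ee_pos: [494.1, -224.1, 216.9]
orientation: [2.223, 2.22, 0.0]
ft_force: [0.1, -0.2, -3.7]
width: 43.0
grasp_force: 30.0
```

>>> jog_arm([
  [0.3,[0,0,0],[0,0,0]],
  [0.3,[0,0,0],[0,0,0]],
  [0.6,[0,0,0],[0,0,0]],
  [1,[0,0,0],[0,0,0]],
  [1,[0,0,0],[0,0,0]],
  [1,[0,0,-0.1],[0,0,0]],
  [1,[0,0,-0.3],[0,0,0]],
  [1,[0,0,-0.4],[0,0,0]],
  [1,[0,0,0],[0,0,0]],
])

```text
t: 15.75
ee_pos: [496.8, -225.4, 303.0]
orientation: [2.216, 2.214, 0.005]
ft_force: [1.3, 0.3, -0.1]
width: 87.9
grasp_force: 0.0
```

>>> jog_arm([
  [1,[0.4,0,0],[0,0,0]],
  [1,[0.4,0,0],[0,0,0]],
  [1,[0.4,0,0],[0,0,0]],
  [1,[0.4,0,0],[0,0,0]],
  [1,[0,0,0],[0,0,0]],
  [1,[0,0,0],[0,0,0]],
])

```text
t: 16.35
ee_pos: [494.1, -63.5, 297.0]
orientation: [2.22, 2.222, -0.0]
ft_force: [0.4, -0.6, -0.3]
width: 88.1
grasp_force: 0.0
```

Run:
```python
from h import *
print(get_obs()["t"])
ims=[]
for n in("scene","side"):
    d,P,_=cloud(n);ims.append(d["image"])
    A=P.reshape(-1,3);m=(np.hypot(A[:,0]-495,A[:,1]+219.5)<24)&(A[:,2]>190);T=A[m];print(n,np.histogram(T[:,2],[190,205,215,225,229,233,237,250])[0],np.median(T[T[:,2]>225],0))
cv2.imwrite("pics/c6.png",np.hstack([cv2.resize(ims[0][150:350,180:460],None,fx=1.4,fy=1.4),cv2.resize(ims[1][200:400,240:520],None,fx=1.4,fy=1.4)]))
```

```text
16.35
scene [ 52  41  35  78 134  33   2] [ 498.44335236 -219.56606456  230.45113944]
side [ 98  68  71 124 135   1   0] [ 494.92709327 -222.5012511   229.06501187]
```

View pics/c6.png

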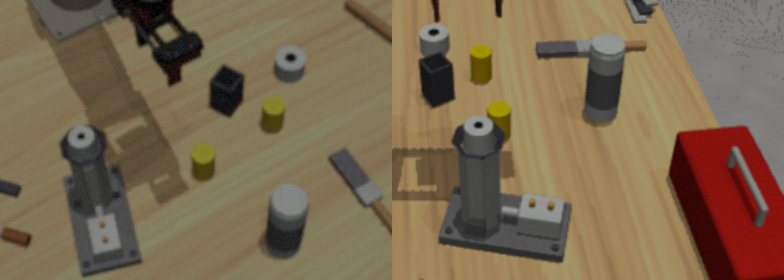

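The stack top is at z about 230, 25 mm proud of the mouth (scene crop (80,137)). The bystanders in view haven't moved.

```bash
python3 -c "from workcell import close_job;print(close_job())"
```

```text
the job is handed in; nothing more can be done
None
```

Both plain bushes are in the tube on top of the one already there. The stack is all the way down, with its top 25 mm above the mouth, and the job was handed in at about 16 s of the 64 s limit.

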